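# Sort spent desiccant cartridges on a beam balance

### The job

Spent desiccant cartridges are heavier than fresh ones. Weigh the three grey cartridges one at a time: set each gently on the balance pan, let go and read the beam, then stand it upright in the square tray if it pulls the pan below level or in the round dish if the pan stays above level, before you weigh the next. Do not move or knock over the beaker, timer, bottle or measuring cylinder.

Things in the scene. Friction and masses are not known exactly. Their poses are not given: they have to be found in the camera images.
- cartridge_1_mid (a point): desiccant cartridge: a grey plastic upright cylinder, 34 mm diameter, 70 mm tall, with fine dark slots round it; looks the same as the other two but its weight (70 to 250 g) is its own and differs every time. This point is its centre, 35 mm above its foot; z is its axis, up
- cartridge_2_mid (a point): desiccant cartridge: a grey plastic upright cylinder, 34 mm diameter, 70 mm tall, with fine dark slots round it; looks the same as the other two but its weight (70 to 250 g) is its own and differs every time. This point is its centre, 35 mm above its foot; z is its axis, up
- cartridge_3_mid (a point): desiccant cartridge: a grey plastic upright cylinder, 34 mm diameter, 70 mm tall, with fine dark slots round it; looks the same as the other two but its weight (70 to 250 g) is its own and differs every time. This point is its centre, 35 mm above its foot; z is its axis, up
- beam (a joint): tilt of the balance's beam in rad, small damped hinge: about -0.12 with the pan empty (pan fully up), 0 level, up to +0.12 with the pan fully down against its stop. A lighter cartridge leaves it negative (pan above level), a heavier one makes it positive (pan below level). A few grams from the trip weight it hangs near 0, and within 10 g of it either tray is accepted. It comes to rest about 1 s after the load is let go
- pan_top (a point): centre of the upper face of the balance's flat, round steel pan (80 mm diameter, 4 mm thick, no rim), about 106 mm above the worktop when empty, 93 mm level, 80 mm fully down; the pan stays level as the beam tilts, sinks freely under a load, and the reading does not depend on where on the pan the load stands
- balance: the beam balance, fixed to the worktop: grey base 85 x 200 mm, origin under its middle. Beam along its y axis, 75 mm up: the pan is on its +y side, 110 mm from the middle; a steel cylinder as counterweight on its -y side, 110 mm from the middle (to 103 mm high, 22 mm radius). In the middle a pointer and a small white scale, top 139 mm
- square_tray: square steel tray, fixed, 150 x 150 mm outside, rim 14 mm high and 3 mm thick, floor 3 mm thick; origin at the centre of its underside, sides along its x and y. For cartridges that pull the pan below level
- round_dish: round steel dish, fixed, 156 mm outer diameter, rim 14 mm high and 3 mm thick, floor 3 mm thick; origin at the centre of its underside. For cartridges that leave the pan above level
- beaker_mid (a point): empty glass beaker, loose, 81 mm across, 92 mm tall, not to be disturbed; this point is its centre, 46 mm up
- timer_mid (a point): white bench timer, loose, 64 x 64 x 19 mm, not to be disturbed; its centre
- bottle_mid (a point): open glass bottle, loose, 70 mm diameter, 138 mm tall, not to be disturbed; its centre, 69 mm up
- cylinder_mid (a point): slim measuring cylinder, loose, foot 46 mm across, 190 mm tall, not to be disturbed; its centre, 95 mm up
Things that resemble listed ones, but are neither listed nor needed, are in the scene too. Leave any pink or red look-alike of the part that bears cartridge_2_mid alone.

How it is judged:
On the way, in this order (a step that is already met when the one before it is completed fails the run):
1. a first cartridge stands on the pan, let go (((contact force between cartridge_1 and pan above 0.3 N and contact force between cartridge_1 and the fingers below 0.05 N and horizontal distance between cartridge_1_mid and pan_top below 0.04 m) or (contact force between cartridge_2 and pan above 0.3 N and contact force between cartridge_2 and the fingers below 0.05 N and horizontal distance between cartridge_2_mid and pan_top below 0.04 m) or (contact force between cartridge_3 and pan above 0.3 N and contact force between cartridge_3 and the fingers below 0.05 N and horizontal distance between cartridge_3_mid and pan_top below 0.04 m))), for 0.4 s.
2. a second cartridge stands on the pan, let go, while the first is in a tray ((((contact force between cartridge_1 and pan above 0.3 N and contact force between cartridge_1 and the fingers below 0.05 N and horizontal distance between cartridge_1_mid and pan_top below 0.04 m) and (((x of cartridge_2_mid in the frame of square_tray between -0.06 and 0.06 m and y of cartridge_2_mid in the frame of square_tray between -0.06 and 0.06 m and z of cartridge_2_mid in the frame of square_tray below 0.048 m) or (horizontal distance between cartridge_2_mid and round_dish below 0.062 m and z of cartridge_2_mid in the frame of round_dish below 0.048 m)) or ((x of cartridge_3_mid in the frame of square_tray between -0.06 and 0.06 m and y of cartridge_3_mid in the frame of square_tray between -0.06 and 0.06 m and z of cartridge_3_mid in the frame of square_tray below 0.048 m) or (horizontal distance between cartridge_3_mid and round_dish below 0.062 m and z of cartridge_3_mid in the frame of round_dish below 0.048 m)))) or ((contact force between cartridge_2 and pan above 0.3 N and contact force between cartridge_2 and the fingers below 0.05 N and horizontal distance between cartridge_2_mid and pan_top below 0.04 m) and (((x of cartridge_1_mid in the frame of square_tray between -0.06 and 0.06 m and y of cartridge_1_mid in the frame of square_tray between -0.06 and 0.06 m and z of cartridge_1_mid in the frame of square_tray below 0.048 m) or (horizontal distance between cartridge_1_mid and round_dish below 0.062 m and z of cartridge_1_mid in the frame of round_dish below 0.048 m)) or ((x of cartridge_3_mid in the frame of square_tray between -0.06 and 0.06 m and y of cartridge_3_mid in the frame of square_tray between -0.06 and 0.06 m and z of cartridge_3_mid in the frame of square_tray below 0.048 m) or (horizontal distance between cartridge_3_mid and round_dish below 0.062 m and z of cartridge_3_mid in the frame of round_dish below 0.048 m)))) or ((contact force between cartridge_3 and pan above 0.3 N and contact force between cartridge_3 and the fingers below 0.05 N and horizontal distance between cartridge_3_mid and pan_top below 0.04 m) and (((x of cartridge_1_mid in the frame of square_tray between -0.06 and 0.06 m and y of cartridge_1_mid in the frame of square_tray between -0.06 and 0.06 m and z of cartridge_1_mid in the frame of square_tray below 0.048 m) or (horizontal distance between cartridge_1_mid and round_dish below 0.062 m and z of cartridge_1_mid in the frame of round_dish below 0.048 m)) or ((x of cartridge_2_mid in the frame of square_tray between -0.06 and 0.06 m and y of cartridge_2_mid in the frame of square_tray between -0.06 and 0.06 m and z of cartridge_2_mid in the frame of square_tray below 0.048 m) or (horizontal distance between cartridge_2_mid and round_dish below 0.062 m and z of cartridge_2_mid in the frame of round_dish below 0.048 m)))))), for 0.4 s.
3. the third cartridge stands on the pan, let go, while the other two are in the trays ((((contact force between cartridge_1 and pan above 0.3 N and contact force between cartridge_1 and the fingers below 0.05 N and horizontal distance between cartridge_1_mid and pan_top below 0.04 m) and ((x of cartridge_2_mid in the frame of square_tray between -0.06 and 0.06 m and y of cartridge_2_mid in the frame of square_tray between -0.06 and 0.06 m and z of cartridge_2_mid in the frame of square_tray below 0.048 m) or (horizontal distance between cartridge_2_mid and round_dish below 0.062 m and z of cartridge_2_mid in the frame of round_dish below 0.048 m)) and ((x of cartridge_3_mid in the frame of square_tray between -0.06 and 0.06 m and y of cartridge_3_mid in the frame of square_tray between -0.06 and 0.06 m and z of cartridge_3_mid in the frame of square_tray below 0.048 m) or (horizontal distance between cartridge_3_mid and round_dish below 0.062 m and z of cartridge_3_mid in the frame of round_dish below 0.048 m))) or ((contact force between cartridge_2 and pan above 0.3 N and contact force between cartridge_2 and the fingers below 0.05 N and horizontal distance between cartridge_2_mid and pan_top below 0.04 m) and ((x of cartridge_1_mid in the frame of square_tray between -0.06 and 0.06 m and y of cartridge_1_mid in the frame of square_tray between -0.06 and 0.06 m and z of cartridge_1_mid in the frame of square_tray below 0.048 m) or (horizontal distance between cartridge_1_mid and round_dish below 0.062 m and z of cartridge_1_mid in the frame of round_dish below 0.048 m)) and ((x of cartridge_3_mid in the frame of square_tray between -0.06 and 0.06 m and y of cartridge_3_mid in the frame of square_tray between -0.06 and 0.06 m and z of cartridge_3_mid in the frame of square_tray below 0.048 m) or (horizontal distance between cartridge_3_mid and round_dish below 0.062 m and z of cartridge_3_mid in the frame of round_dish below 0.048 m))) or ((contact force between cartridge_3 and pan above 0.3 N and contact force between cartridge_3 and the fingers below 0.05 N and horizontal distance between cartridge_3_mid and pan_top below 0.04 m) and ((x of cartridge_1_mid in the frame of square_tray between -0.06 and 0.06 m and y of cartridge_1_mid in the frame of square_tray between -0.06 and 0.06 m and z of cartridge_1_mid in the frame of square_tray below 0.048 m) or (horizontal distance between cartridge_1_mid and round_dish below 0.062 m and z of cartridge_1_mid in the frame of round_dish below 0.048 m)) and ((x of cartridge_2_mid in the frame of square_tray between -0.06 and 0.06 m and y of cartridge_2_mid in the frame of square_tray between -0.06 and 0.06 m and z of cartridge_2_mid in the frame of square_tray below 0.048 m) or (horizontal distance between cartridge_2_mid and round_dish below 0.062 m and z of cartridge_2_mid in the frame of round_dish below 0.048 m))))), for 0.4 s.
At the end, for the whole second after the job is handed in: Each of the three cartridges stands upright (within 0.15 rad), at rest, on the floor of a tray: those heavier than the balance's trip weight in the square tray, the lighter ones in the round dish (within 10 g of the trip weight either is accepted) (angle between each of cartridge_1_mid, cartridge_2_mid, cartridge_3_mid's own z axis and vertical below 0.15 rad and linear speed of each of cartridge_1, cartridge_2, cartridge_3 below 0.02 m/s and (((x of cartridge_1_mid in the frame of square_tray between -0.06 and 0.06 m and y of cartridge_1_mid in the frame of square_tray between -0.06 and 0.06 m and z of cartridge_1_mid in the frame of square_tray below 0.048 m) and contact force between cartridge_1 and square_tray above 1.37 N) or ((horizontal distance between cartridge_1_mid and round_dish below 0.062 m and z of cartridge_1_mid in the frame of round_dish below 0.048 m) and contact force between cartridge_1 and round_dish between 0.3 and 1.57 N)) and (((x of cartridge_2_mid in the frame of square_tray between -0.06 and 0.06 m and y of cartridge_2_mid in the frame of square_tray between -0.06 and 0.06 m and z of cartridge_2_mid in the frame of square_tray below 0.048 m) and contact force between cartridge_2 and square_tray above 1.37 N) or ((horizontal distance between cartridge_2_mid and round_dish below 0.062 m and z of cartridge_2_mid in the frame of round_dish below 0.048 m) and contact force between cartridge_2 and round_dish between 0.3 and 1.57 N)) and (((x of cartridge_3_mid in the frame of square_tray between -0.06 and 0.06 m and y of cartridge_3_mid in the frame of square_tray between -0.06 and 0.06 m and z of cartridge_3_mid in the frame of square_tray below 0.048 m) and contact force between cartridge_3 and square_tray above 1.37 N) or ((horizontal distance between cartridge_3_mid and round_dish below 0.062 m and z of cartridge_3_mid in the frame of round_dish below 0.048 m) and contact force between cartridge_3 and round_dish between 0.3 and 1.57 N))); the robot touches nothing.
It fails at once if a bystander (beaker, timer, bottle, measuring cylinder) is moved by more than 25 mm (distance of any of beaker_mid, timer_mid, bottle_mid, cylinder_mid from where it was at the start of the episode above 0.025 m).
It fails at once if a cartridge is let fall onto the pan from more than 15 mm ((contact force between cartridge_1 and the fingers below 0.02 N and contact force between cartridge_1 and pan below 0.02 N and horizontal distance between cartridge_1_mid and pan_top below 0.05 m and z of cartridge_1_mid in the frame of pan_top above 0.05 m) or (contact force between cartridge_2 and the fingers below 0.02 N and contact force between cartridge_2 and pan below 0.02 N and horizontal distance between cartridge_2_mid and pan_top below 0.05 m and z of cartridge_2_mid in the frame of pan_top above 0.05 m) or (contact force between cartridge_3 and the fingers below 0.02 N and contact force between cartridge_3 and pan below 0.02 N and horizontal distance between cartridge_3_mid and pan_top below 0.05 m and z of cartridge_3_mid in the frame of pan_top above 0.05 m)).
It fails at once if a cartridge is pushed hard onto the pan (over 25 N) (contact force between any of cartridge_1, cartridge_2, cartridge_3 and pan above 25 N).
It also fails if it takes over 72 s, if anything falls off the work surface, if the arm or the gripper's body presses on something with over 40 N, if the wrist force passes 120 N, or if a joint passes its speed limit or range.

### The arm

A 7-joint arm with a two-finger parallel gripper is mounted at the origin on a cart in front of the work surface, level with it; the furniture and walls round the work are solid. World frame = base frame: x ahead of the robot, y to its left, z up, the work surface at z = 0. Lengths are in m, angles in rad, forces in N, time in s.
With the tool pointing down it reaches from about 0.4 to 0.75 m from the base axis. Payload 19.5 kg.
Tool frame: the origin (TCP) lies at the centre of the arm's flange, where the gripper is bolted on; the fingertips stand 173 mm ahead of it and the grasp point (between the pads) lies 155 mm ahead of it; z points along the fingers, y is the line along which they close (so a half turn about z gives the same grasp; the last joint's range is limited). The gripper opens to 85 mm and grips with 20 to 120 N. Pads are 22 mm wide; open, the fingers measure 114 mm over their backs; the gripper's body (76 mm by 85 mm) begins 54 mm behind the grasp point. The pads swing forward as they close: fully open they stand 13 mm farther back than shut.
Start: joints at [-0.042, 0.707, -0.028, 1.485, 0.022, 0.951, -0.075], TCP at [0.575, 0, 0.405] pointing down, gripper open.
Joint ranges: [-2.71, 2.71], [-0.32, 2.16], [-1.57, 1.52], [0, 2.45], [-1.46, 4.6], [0, 2.02], [-2.83, 2.83]. Speed limits (rad/s): [1.89, 1.89, 2.57, 2.57, 3.01, 3.01, 3.01].

### API

Orientations are given as a rotation vector (axis times angle).
In Python, from plant import manip gives the robot as it stands.
- The arm moves only by the shell command python3 -m creep 'ROWS' [FORCE]. ROWS is JSON, a list of rows, each an object of numbers: "grip": the finger opening in mm, from 0 to 85.4; "dx", "dy", "dz": the shift along the world's x, y, z in units of 25 mm (1.0 is 25 mm); "roll": the turn about the world's z in units of 6 degrees (1.0 is 6 degrees). In form: [{"grip": .., "dx": .., "dy": .., "dz": .., "roll": ..}, ...]. A call has 1 to 5 rows; each row is the pose to reach, as a shift and turn from the pose commanded when the call began; what a row does not reach only later rows make up. A row lasts 1/12 s, in which the tool goes at most 41.7 mm and 7.16 degrees, less where a joint would pass 70% of its speed; a pose out of reach is approached as far as the arm can. A call with a gripper value outside its range is refused whole. The fingers move at their own pace and stop on an object; FORCE is the grip in N (left out, the last holds). Time passes only in rows, so rows that repeat a pose let the fingers close. It gives the time, the measured TCP pose, the force, the opening and the grip force at its end, in the units of the state.
- manip.get_obs(): the state, without advancing time (a new reading comes with each control period).
- manip.get_image(name): name is "scene" or "side" or "wrist"; returns a dict with "image" (480x640x3 uint8, red, green, blue), "range_z" (480x640 float32, m along the optical axis (not along the pixel's ray), 0 where there is no reading), "intrinsics" (3x3 intrinsics, pixels), "dist" ([k1, k2, p1, p2, k3] as OpenCV has them; the pictures are not rectified), "world_from_camera" (4x4, takes a point from camera to world coordinates). Camera axes: x right, y down, z forward; pixel columns grow to the right and rows downward; lengths in m; the calibration is good to about 2 mm. A picture is of the moment at which its call begins.
- manip.finish_job(): hands the job in; it is judged then, once.
The state is a dict: "clock": time; "joints": joint angles; "qvel": joint speeds; "joint_efforts": joint torques, N m; "position": TCP position; "ee_rot": TCP orientation; "force": force on the tool from outside, world axes, zero at the start; "ft_torque": the same for the moment, N m; "width": opening from 0.0 (shut) to 1.0 (fully open); "finger_force": force on a finger pad.
Only numpy, scipy, OpenCV 4.12 (cv2) and the standard library are available. Lean on these libraries where they do the work, as an engineer would, in place of code of your own. Each camera call takes 0.05 s, during which the arm holds its last target. There are 200 camera calls.

## Working session

There is one attempt and no reset: what is moved stays moved. The work goes in short steps, Python scripts to look and compute and a shell command to move; the robot and the scene stay as the last step left them, time stands still between calls to the robot, and variables do not carry over. Pictures are saved under pics/ and viewed, at most 10 in all, crops included, and the job is handed in when it is done.

```bash
ls; mkdir -p pics; cat > h.py <<'E'
import numpy as np, cv2
from plant import manip
def shot(n):
    d=manip.get_image(n); return d
def world(d,u,v,z=None):
    """pixels -> world by depth (z None) or onto plane z"""
    uv=np.array([[u,v]],float).T.reshape(-1,2) if np.isscalar(u) else np.stack([u,v],1).astype(float)
    n=cv2.undistortPoints(uv.reshape(-1,1,2),d["intrinsics"],d["dist"]).reshape(-1,2)
    r=np.c_[n,np.ones(len(n))]; T=d["world_from_camera"]
    if z is None:
        k=d["range_z"][uv[:,1].astype(int),uv[:,0].astype(int)][:,None]
    else:
        rw=r@T[:3,:3].T; k=((z-T[2,3])/rw[:,2])[:,None]
    return (r*k)@T[:3,:3].T+T[:3,3]
def cloud(d):
    v,u=np.mgrid[0:480,0:640]; P=world(d,u.ravel(),v.ravel()).reshape(480,640,3)
    P[d["range_z"]==0]=np.nan; return P
E
python3 - <<'E'
from h import *
a=shot("scene");b=shot("side")
for n,d in(("scene",a),("side",b)):
    cv2.imwrite(f"pics/{n}0.png",d["image"][:,:,::-1]); print(n,d["world_from_camera"].round(3).tolist(),d["intrinsics"].round(0).tolist())
    np.savez(f"{n}0.npz",**d)
print(manip.get_obs())
E
```

```text
pics
scene [[0.852, -0.369, 0.371, 0.062], [-0.523, -0.611, 0.594, -0.76], [0.007, -0.7, -0.714, 1.003], [0.0, 0.0, 0.0, 1.0]] [[560.0, 0.0, 307.0], [0.0, 560.0, 238.0], [0.0, 0.0, 1.0]]
side [[-0.988, -0.089, 0.125, 0.422], [-0.151, 0.432, -0.889, 0.862], [0.026, -0.898, -0.44, 0.509], [0.0, 0.0, 0.0, 1.0]] [[440.0, 0.0, 319.0], [0.0, 440.0, 244.0], [0.0, 0.0, 1.0]]
{'clock': 0.1, 'joints': array([-0.04173095,  0.70700983, -0.02762321,  1.48495774,  0.02198405,
        0.95088209, -0.07550588]), 'qvel': array([ 0.00097174, -0.00186134, -0.00128786, -0.00194575, -0.00104535,
       -0.00026792, -0.00102266]), 'joint_efforts': array([-1.01652397e-04, -8.84291911e+01,  1.23564016e+00, -2.36457235e+01,
        1.69519259e-02,  4.99342714e-03, -1.35922505e-06]), 'position': array([5.74932120e-01, 2.73726188e-05, 4.04290533e-01]), 'ee_rot': array([-2.22094717e+00, -2.22099136e+00,  1.07326857e-03]), 'force': array([ 0.55890497, -0.73485668,  0.07153015]), 'ft_torque': array([-0.01782867, -0.04888275, -0.0286721 ]), 'finger_force': 0.0, 'width': 0.9972724720756173}
```

View pics/scene0.png

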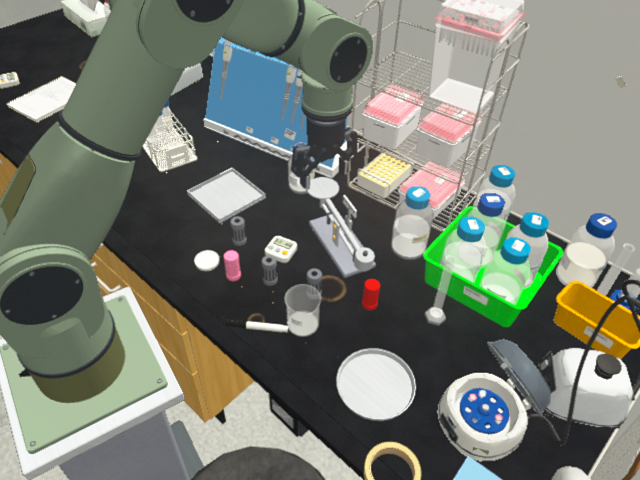

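View pics/side0.png

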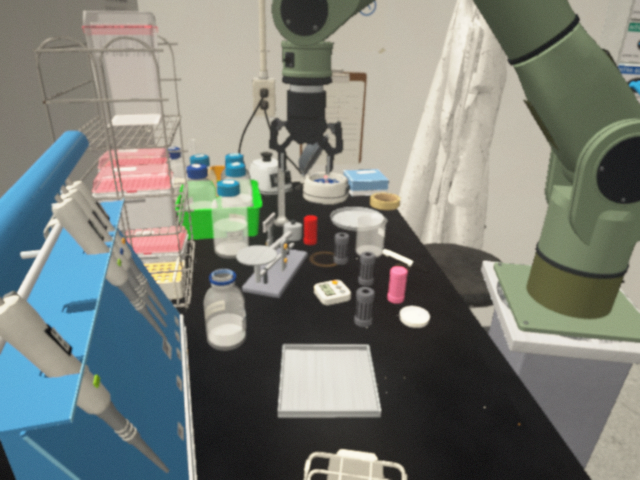

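Scene view: the grey cartridges are at about (238,231), (270,270) and (315,282). The pan is at (323,187), the square tray at (226,194), the dish at (376,383), the timer at (281,248), the beaker at (303,310) and the measuring cylinder at (438,290). The side view shows the same three cartridges at (364,307), (367,267) and (341,247), and the bottle at (225,310).

```bash
python3 - <<'E'
from h import *
D={n:dict(np.load(f"{n}0.npz")) for n in("scene","side")}
C={n:cloud(D[n]) for n in D}
# objects by pixel windows: robust stats of cloud points in the window above the table
W={"scene":dict(cA=(226,212,250,248),cB=(258,252,281,288),cC=(305,266,324,292),timer=(266,235,298,262),pan=(306,176,342,199),tray=(186,166,268,222),dish=(335,346,417,420),beaker=(283,284,322,336),cyl=(424,255,452,328),pink=(222,248,243,282),red=(360,278,382,311),cw=(355,245,377,268)),
"side":dict(cA=(354,285,375,328),cB=(357,250,377,287),cC=(333,232,350,264),timer=(313,278,352,306),pan=(235,244,278,265),tray=(276,340,384,420),beaker=(354,216,386,258),dish=(328,204,386,232),bottle=(203,266,248,350),pink=(386,264,408,305),cw=(284,218,304,245))}
for n in W:
  for k,(u0,v0,u1,v1) in W[n].items():
    P=C[n][v0:v1,u0:u1].reshape(-1,3); P=P[np.isfinite(P[:,2])]
    lo=.001 if k in("tray","dish") else .012
    P=P[(P[:,2]>lo)&(P[:,2]<.25)]
    if len(P)<5: print(n,k,"none");continue
    zt=np.percentile(P[:,2],97); T=P[P[:,2]>zt-.006] if k[0] in"cpb" else P
    q=np.percentile(P,[2,98],0).round(3)
    print(n,k,len(P),"ztop",zt.round(3),"top centre",((T.min(0)+T.max(0))/2).round(3)[:2],"med",np.median(T,0).round(3),"ext",q.tolist())
# tray corners & dish by colour & plane
for n,k,z in(("scene","tray",.014),("side","tray",.014),("scene","dish",.014)):
    u0,v0,u1,v1=W[n][k]; u0-=4;v0-=4;u1+=4;v1+=4
    g=cv2.cvtColor(D[n]["image"],cv2.COLOR_RGB2GRAY)[v0:v1,u0:u1]
    m=(g>90).astype(np.uint8); c=max(cv2.findContours(m,0,1)[0],key=cv2.contourArea).reshape(-1,2)+[u0,v0]
    P=world(D[n],c[:,0],c[:,1],z)[:,:2].astype(np.float32); print(n,k,cv2.minAreaRect(P),cv2.minEnclosingCircle(P))
E
```

```text
scene cA 326 ztop 0.073 top centre [0.431 0.153] med [0.431 0.151 0.07 ] ext [[0.416, 0.137, 0.013], [0.447, 0.206, 0.073]]
scene cB 421 ztop 0.073 top centre [0.434 0.002] med [0.434 0.001 0.07 ] ext [[0.419, -0.013, 0.013], [0.487, 0.067, 0.073]]
scene cC 348 ztop 0.092 top centre [ 0.466 -0.13 ] med [ 0.468 -0.129  0.091] ext [[0.46, -0.138, 0.025], [0.515, -0.071, 0.093]]
scene timer 547 ztop 0.072 top centre [0.484 0.052] med [0.498 0.063 0.017] ext [[0.435, -0.001, 0.013], [0.535, 0.103, 0.072]]
scene pan 582 ztop 0.11 top centre [0.609 0.074] med [0.65  0.114 0.107] ext [[0.613, 0.078, 0.049], [0.688, 0.222, 0.11]]
scene tray 2716 ztop 0.017 top centre [0.488 0.317] med [0.48  0.323 0.004] ext [[0.38, 0.166, 0.001], [0.594, 0.449, 0.068]]
scene dish 4335 ztop 0.014 top centre [ 0.493 -0.336] med [ 0.486 -0.346  0.004] ext [[0.407, -0.421, 0.001], [0.57, -0.259, 0.015]]
scene beaker 1525 ztop 0.092 top centre [ 0.435 -0.145] med [ 0.445 -0.128  0.09 ] ext [[0.401, -0.178, 0.014], [0.501, -0.098, 0.093]]
scene cyl 1166 ztop 0.184 top centre [ 0.693 -0.278] med [ 0.689 -0.274  0.
[... 1692 characters left out ...]
 [0.385, 0.08, 0.071]]
side cw 372 ztop 0.088 top centre [ 0.618 -0.043] med [ 0.619 -0.093  0.086] ext [[0.601, -0.203, 0.022], [0.664, 0.012, 0.089]]
scene tray ((0.48072928190231323, 0.2966231107711792), (0.1606919914484024, 0.21055489778518677), 10.560564041137695) ((0.4843446612358093, 0.3042728006839752), 0.12097726762294769)
side tray ((0.47644588351249695, 0.33358335494995117), (0.15345601737499237, 0.16251765191555023), 10.324986457824707) ((0.4757764935493469, 0.33268293738365173), 0.1095341295003891)
scene dish ((0.4824918210506439, -0.34529587626457214), (0.15712401270866394, 0.15688826143741608), 6.414988994598389) ((0.4823477268218994, -0.34569987654685974), 0.0799599140882492)
```

Both views agree, with tops at 71 mm. In x, y:

| Thing | x | y |
|---|---|---|
| Cartridge A | 0.431 | 0.155 |
| Cartridge B | 0.4345 | 0.003 |
| Cartridge C | 0.4995 | -0.079 |
| Pan (z 0.107) | 0.65 | 0.116 |
| Tray (yaw 10°) | 0.476 | 0.333 |
| Dish | 0.482 | -0.345 |

I'll start with A, fingers closing along x.

```bash
python3 -m creep '[{"grip":70,"dx":-1.4,"dy":1.5,"dz":0,"roll":0},{"grip":70,"dx":-2.6,"dy":2.8,"dz":0,"roll":0},{"grip":70,"dx":-3.8,"dy":4.1,"dz":0,"roll":0},{"grip":70,"dx":-5,"dy":5.4,"dz":0,"roll":0},{"grip":70,"dx":-5.76,"dy":6.2,"dz":0,"roll":0}]' 30
python3 -m creep '[{"grip":70,"dx":0,"dy":0,"dz":-1,"roll":0},{"grip":70,"dx":0,"dy":0,"dz":-2,"roll":0},{"grip":70,"dx":0,"dy":0,"dz":-3,"roll":0},{"grip":70,"dx":0,"dy":0,"dz":-3,"roll":0}]'
python3 - <<'E'
from h import *
o=manip.get_obs();print(o["position"],o["ee_rot"])
d=shot("wrist");cv2.imwrite("pics/w1.png",d["image"][:,:,::-1])
P=cloud(d)
m=(P[...,2]>.06)&(P[...,2]<.08)&(abs(P[...,0]-.431)<.03)&(abs(P[...,1]-.155)<.03);Q=P[m];print(len(Q),(Q.min(0)+Q.max(0))/2,Q.max(0)-Q.min(0))
E
```

```text
clock: 0.52
position: [0.4316, 0.1536, 0.4046]
ee_rot: [-2.222, -2.221, 0.0]
force: [1.4, 0.7, 0.7]
width: 0.821
finger_force: 0.0
clock: 0.85
position: [0.4326, 0.1526, 0.3266]
ee_rot: [-2.219, -2.221, 0.007]
force: [0.1, 0.1, 0.3]
width: 0.818
finger_force: 0.0
[0.43257143 0.15263324 0.32658381] [-2.21945598 -2.22056717  0.00742683]
2306 [0.43248079 0.15498676 0.06661391] [0.03310819 0.03349156 0.01317985]
```

View pics/w1.png

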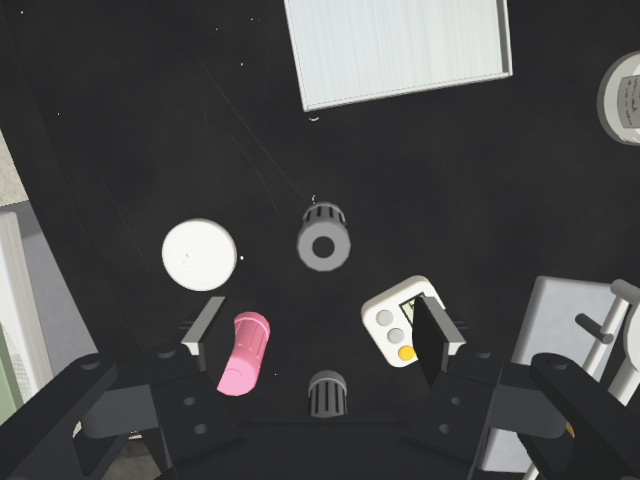

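The wrist view shows cartridge A at (323,247), centred between the fingers at x 0.4325, y 0.155. Descending and gripping.

```bash
python3 -m creep '[{"grip":70,"dx":0,"dy":0.1,"dz":-1.5,"roll":0},{"grip":70,"dx":0,"dy":0.1,"dz":-3,"roll":0},{"grip":70,"dx":0,"dy":0.1,"dz":-4.2,"roll":0},{"grip":70,"dx":0,"dy":0.1,"dz":-5,"roll":0},{"grip":70,"dx":0,"dy":0.1,"dz":-5,"roll":0}]'
python3 -m creep '[{"grip":25,"dx":0,"dy":0,"dz":0,"roll":0},{"grip":25,"dx":0,"dy":0,"dz":0,"roll":0},{"grip":25,"dx":0,"dy":0,"dz":0,"roll":0},{"grip":25,"dx":0,"dy":0,"dz":0,"roll":0},{"grip":25,"dx":0,"dy":0,"dz":0,"roll":0}]' 30
python3 -m creep '[{"grip":25,"dx":0,"dy":0,"dz":0.5,"roll":0},{"grip":25,"dx":0,"dy":0,"dz":1.8,"roll":0},{"grip":25,"dx":0,"dy":0,"dz":3.2,"roll":0},{"grip":25,"dx":0,"dy":0,"dz":4.6,"roll":0},{"grip":25,"dx":0,"dy":0,"dz":5.4,"roll":0}]'
```

```text
clock: 1.32
position: [0.4332, 0.1551, 0.2029]
ee_rot: [-2.221, -2.22, 0.004]
force: [0.2, 0.8, 0.1]
width: 0.82
finger_force: 0.0
clock: 1.73
position: [0.4336, 0.1552, 0.2064]
ee_rot: [2.221, 2.221, 0.004]
force: [-2.2, 0.2, 15.8]
width: 0.387
finger_force: 29.6
clock: 2.15
position: [0.4331, 0.155, 0.344]
ee_rot: [2.221, 2.22, 0.006]
force: [0.4, -0.7, -1.4]
width: 0.397
finger_force: 30.7
```

```bash
python3 -m creep '[{"grip":25,"dx":1.2,"dy":-0.2,"dz":0.3,"roll":0},{"grip":25,"dx":2.7,"dy":-0.5,"dz":0.4,"roll":0},{"grip":25,"dx":4.2,"dy":-0.8,"dz":0.4,"roll":0},{"grip":25,"dx":5.7,"dy":-1.1,"dz":0.4,"roll":0},{"grip":25,"dx":7.1,"dy":-1.3,"dz":0.4,"roll":0}]'
python3 -m creep '[{"grip":25,"dx":1,"dy":-0.2,"dz":0,"roll":0},{"grip":25,"dx":1.6,"dy":-0.2,"dz":0,"roll":0},{"grip":25,"dx":1.6,"dy":-0.2,"dz":0,"roll":0},{"grip":25,"dx":1.6,"dy":-0.2,"dz":0,"roll":0}]'
python3 - <<'E'
from h import *
o=manip.get_obs();print(o["position"],o["force"])
d=shot("side");cv2.imwrite("pics/s2.png",d["image"][180:330,160:440,::-1].repeat(2,0).repeat(2,1))
P=cloud(d)[235:275,225:290].reshape(-1,3);Q=P[(P[:,2]>.1)&(P[:,2]<.115)];print("pan",(Q.min(0)+Q.max(0))/2,np.median(Q,0))
E
```

```text
clock: 2.57
position: [0.6122, 0.1213, 0.3515]
ee_rot: [2.222, 2.22, 0.002]
force: [0.0, -0.2, -1.3]
width: 0.392
finger_force: 30.7
clock: 2.9
position: [0.6506, 0.1174, 0.3504]
ee_rot: [2.222, 2.221, 0.0]
force: [-0.8, -0.2, -1.2]
width: 0.392
finger_force: 30.8
[0.65062122 0.11743535 0.35038818] [-0.79447513 -0.23222347 -1.23620656]
pan [0.64905229 0.11910114 0.10451339] [0.64814904 0.12352229 0.10590253]
```

View pics/s2.png

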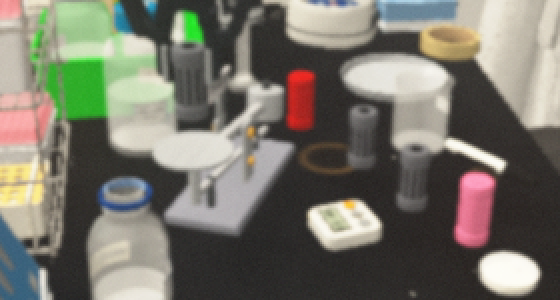

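The crop shows cartridge A held upright above the pan: foot at about (188,118), pan at (195,150). Lowering about 38 mm until it just touches.

```bash
python3 -m creep '[{"grip":25,"dx":0,"dy":0,"dz":-0.5,"roll":0},{"grip":25,"dx":0,"dy":0,"dz":-1,"roll":0},{"grip":25,"dx":0,"dy":0,"dz":-1.3,"roll":0},{"grip":25,"dx":0,"dy":0,"dz":-1.45,"roll":0},{"grip":25,"dx":0,"dy":0,"dz":-1.55,"roll":0}]'
python3 -m creep '[{"grip":25,"dx":0,"dy":0,"dz":0,"roll":0},{"grip":25,"dx":0,"dy":0,"dz":0,"roll":0}]'
python3 - <<'E'
from h import *
o=manip.get_obs();print(o["position"],o["force"])
d=shot("side");P=cloud(d)
A=P[225:275,225:290].reshape(-1,3)
Q=A[(abs(A[:,0]-.65)<.02)&(abs(A[:,1]-.134)<.006)&(A[:,2]>.09)];print(np.sort(Q[:,2]).round(3)[::6])
Q=A[(A[:,1]>.14)&(A[:,2]>.07)&(A[:,2]<.115)&(abs(A[:,0]-.65)<.04)];print("pan z",np.median(Q[:,2]))
E
```

```text
clock: 3.37
position: [0.6504, 0.1178, 0.3112]
ee_rot: [-2.221, -2.222, 0.0]
force: [-0.1, 0.1, 0.7]
width: 0.391
finger_force: 30.9
clock: 3.53
position: [0.6507, 0.1177, 0.3116]
ee_rot: [2.221, 2.221, 0.001]
force: [-1.5, 0.5, 0.1]
width: 0.392
finger_force: 30.9
[0.65069964 0.11772342 0.31156362] [-1.45598384  0.5005815   0.10278308]
[0.103 0.104 0.104 0.105 0.105 0.105 0.105 0.105 0.106 0.107 0.108 0.109
 0.11  0.111 0.111 0.113 0.113 0.114 0.116 0.116 0.117 0.118 0.119 0.12
 0.121 0.122 0.123 0.124 0.125 0.126 0.127 0.129 0.129 0.13  0.132 0.132
 0.133 0.135 0.135 0.136 0.137 0.138 0.139 0.14  0.141 0.142 0.143 0.144
 0.145 0.146 0.146 0.146 0.148 0.148 0.149 0.15  0.151 0.152 0.152 0.153
 0.154 0.155 0.156 0.156 0.157 0.158 0.159 0.16  0.16  0.161 0.163 0.163
 0.164 0.165 0.166 0.167 0.167 0.168 0.169 0.169 0.17  0.171 0.171 0.172
 0.173 0.174 0.174 0.175]
pan z 0.10452026404424086
```

Foot and pan are touching (foot and pan both about 105 mm), and the load is off the wrist. Releasing.

```bash
python3 -m creep '[{"grip":60,"dx":0,"dy":0,"dz":0,"roll":0},{"grip":60,"dx":0,"dy":0,"dz":0,"roll":0},{"grip":60,"dx":0,"dy":0,"dz":0,"roll":0},{"grip":60,"dx":0,"dy":0,"dz":0,"roll":0},{"grip":60,"dx":0,"dy":0,"dz":0,"roll":0}]'
python3 -m creep '[{"grip":60,"dx":0,"dy":0,"dz":0,"roll":0},{"grip":60,"dx":0,"dy":0,"dz":0,"roll":0},{"grip":60,"dx":0,"dy":0,"dz":0,"roll":0},{"grip":60,"dx":0,"dy":0,"dz":0,"roll":0},{"grip":60,"dx":0,"dy":0,"dz":0,"roll":0}]'
python3 -m creep '[{"grip":60,"dx":0,"dy":0,"dz":0,"roll":0},{"grip":60,"dx":0,"dy":0,"dz":0,"roll":0},{"grip":60,"dx":0,"dy":0,"dz":0,"roll":0},{"grip":60,"dx":0,"dy":0,"dz":0,"roll":0},{"grip":60,"dx":0,"dy":0,"dz":0,"roll":0}]'
cat > bal.py <<'E'
from h import *
import sys
o=manip.get_obs();print(o["clock"],o["position"],o["force"])
d=shot("side");P=cloud(d)
A=P[225:285,225:290].reshape(-1,3)
Q=A[(A[:,1]>.139)&(A[:,2]>.07)&(A[:,2]<.115)&(abs(A[:,0]-.65)<.04)&(A[:,1]<.17)];print("pan z",np.median(Q[:,2]),len(Q))
C=A[(np.hypot(A[:,0]-.65,A[:,1]-.117)<.035)&(A[:,2]>np.median(Q[:,2])+.01)&(A[:,2]<np.median(Q[:,2])+.06)]
lo,hi=C.min(0),C.max(0);print("cart x mid",(lo+hi)[0]/2,"y front",hi[1],"->mid",hi[1]-.017)
cv2.imwrite(sys.argv[1],d["image"][180:330,160:440,::-1].repeat(2,0).repeat(2,1))
E
python3 bal.py pics/s3.png
```

```text
clock: 4.0
position: [0.6507, 0.1176, 0.311]
ee_rot: [-2.222, -2.221, -0.0]
force: [-0.4, -0.3, 0.5]
width: 0.702
finger_force: 0.0
clock: 4.42
position: [0.6507, 0.1177, 0.3109]
ee_rot: [-2.221, -2.221, 0.0]
force: [0.4, -0.2, -0.0]
width: 0.701
finger_force: 0.0
clock: 4.83
position: [0.6507, 0.1176, 0.3109]
ee_rot: [-2.221, -2.221, 0.0]
force: [-0.5, -0.9, -1.0]
width: 0.703
finger_force: 0.0
4.8333 [0.65070327 0.11764515 0.31089368] [-0.4745213  -0.87064641 -0.95561621]
pan z 0.08312304973832718 173
cart x mid 0.6492185198251894 y front 0.1375326167326819 ->mid 0.12053261673268191
```

View pics/s3.png

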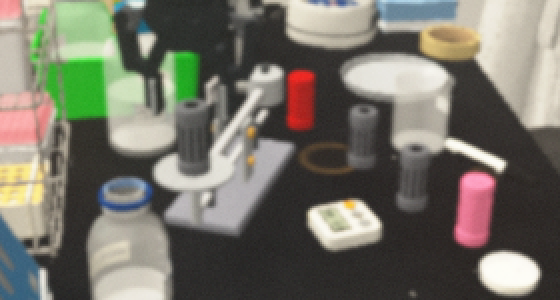

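The crop shows A standing on the pan at (192,135) with the pan clearly low: z 0.083, below level at 0.093. A is heavy and goes in the square tray. Regripping softly, because closing pushes downward.

```bash
python3 -m creep '[{"grip":60,"dx":0,"dy":0.04,"dz":-0.3,"roll":0},{"grip":55,"dx":0,"dy":0.06,"dz":-0.6,"roll":0},{"grip":48,"dx":0,"dy":0.08,"dz":-0.8,"roll":0},{"grip":44,"dx":0,"dy":0.08,"dz":-0.8,"roll":0},{"grip":42,"dx":0,"dy":0.08,"dz":-0.8,"roll":0}]' 20
python3 -m creep '[{"grip":39,"dx":0,"dy":0,"dz":0,"roll":0},{"grip":37,"dx":0,"dy":0,"dz":0.02,"roll":0},{"grip":35,"dx":0,"dy":0,"dz":0.04,"roll":0}]' 20
python3 -m creep '[{"grip":33,"dx":0,"dy":0,"dz":0.06,"roll":0},{"grip":31,"dx":0,"dy":0,"dz":0.1,"roll":0}]' 20
```

```text
clock: 5.3
position: [0.6507, 0.1197, 0.2904]
ee_rot: [-2.221, -2.221, 0.001]
force: [-0.9, 0.6, 1.0]
width: 0.494
finger_force: 0.0
clock: 5.55
position: [0.6508, 0.1196, 0.2922]
ee_rot: [2.221, 2.221, 0.0]
force: [-0.5, 0.7, -0.3]
width: 0.413
finger_force: 0.0
clock: 5.72
position: [0.6507, 0.1197, 0.2948]
ee_rot: [2.222, 2.221, 0.0]
force: [0.4, 0.6, -0.3]
width: 0.391
finger_force: 19.9
```

```bash
python3 -m creep '[{"grip":25,"dx":0,"dy":0,"dz":0.3,"roll":0},{"grip":25,"dx":0,"dy":0,"dz":1.2,"roll":0},{"grip":25,"dx":-0.5,"dy":0,"dz":2.3,"roll":0},{"grip":25,"dx":-1.6,"dy":0,"dz":3,"roll":0},{"grip":25,"dx":-2.9,"dy":0.3,"dz":3,"roll":0}]' 30
python3 -m creep '[{"grip":25,"dx":-1,"dy":1,"dz":0,"roll":0},{"grip":25,"dx":-1.8,"dy":2.3,"dz":0,"roll":0},{"grip":25,"dx":-2.5,"dy":3.7,"dz":0,"roll":0},{"grip":25,"dx":-3.2,"dy":5.1,"dz":0,"roll":0},{"grip":25,"dx":-3.8,"dy":6.5,"dz":0,"roll":0}]'
python3 -m creep '[{"grip":25,"dx":-0.3,"dy":1.3,"dz":0,"roll":0},{"grip":25,"dx":-0.58,"dy":2.5,"dz":0,"roll":0},{"grip":25,"dx":-0.58,"dy":3.3,"dz":0,"roll":0},{"grip":25,"dx":-0.58,"dy":3.3,"dz":0,"roll":0},{"grip":25,"dx":-0.58,"dy":3.3,"dz":0,"roll":0}]'
python3 - <<'E'
from h import *
o=manip.get_obs();print(o["position"],o["force"])
d=shot("scene");P=cloud(d)
g=d["image"].astype(int)
m=(P[...,2]>.0085)&(P[...,2]<.017)&(abs(P[...,0]-.476)<.1)&(abs(P[...,1]-.333)<.1)
Q=P[m][:,:2].astype(np.float32);print(len(Q),cv2.minAreaRect(Q))
d=shot("side");P=cloud(d)
m=(P[...,2]>.0085)&(P[...,2]<.017)&(abs(P[...,0]-.476)<.1)&(abs(P[...,1]-.333)<.1)
Q=P[m][:,:2].astype(np.float32);print(len(Q),cv2.minAreaRect(Q))
for f in [d]:
  Q=P[(np.hypot(P[...,0]-o["position"][0],P[...,1]-o["position"][1]-.01)<.03)&(P[...,2]>.08)&(P[...,2]<.2)];print("held low z",np.percentile(Q[:,2],[1,3,50]),len(Q),(Q.min(0)+Q.max(0))/2,Q.max(0))
E
```

```text
clock: 6.13
position: [0.5782, 0.1257, 0.3728]
ee_rot: [2.221, 2.216, 0.006]
force: [1.7, 0.5, -2.0]
width: 0.39
finger_force: 30.8
clock: 6.55
position: [0.4819, 0.2911, 0.3702]
ee_rot: [-2.221, -2.221, -0.001]
force: [1.8, 0.4, -1.4]
width: 0.394
finger_force: 30.8
clock: 6.97
position: [0.4683, 0.3729, 0.3696]
ee_rot: [-2.22, -2.223, 0.0]
force: [0.2, 0.5, -1.9]
width: 0.395
finger_force: 30.8
[0.46829366 0.37290173 0.3696075 ] [ 0.17626674  0.51002123 -1.91359079]
358 ((0.4772014617919922, 0.32464927434921265), (0.15326954424381256, 0.15512137115001678), 11.178494453430176)
976 ((0.4771590232849121, 0.3276916444301605), (0.14939993619918823, 0.15395085513591766), 9.903871536254883)
held low z [0.16138772 0.16226477 0.18060154] 626 [0.46805786 0.37730111 0.18025269] [0.49118099 0.38965424 0.19999288]
```

Tray centre refined to (0.477, 0.327); the held foot is at z 0.161. Shifting 6 mm and setting it down.

```bash
python3 -m creep '[{"grip":25,"dx":0.05,"dy":-0.25,"dz":-1.2,"roll":0},{"grip":25,"dx":0.05,"dy":-0.25,"dz":-2.6,"roll":0},{"grip":25,"dx":0.05,"dy":-0.25,"dz":-4,"roll":0},{"grip":25,"dx":0.05,"dy":-0.25,"dz":-5.2,"roll":0},{"grip":25,"dx":0.05,"dy":-0.25,"dz":-5.8,"roll":0}]'
python3 -m creep '[{"grip":25,"dx":0,"dy":0,"dz":-0.25,"roll":0},{"grip":25,"dx":0,"dy":0,"dz":-0.42,"roll":0},{"grip":25,"dx":0,"dy":0,"dz":-0.48,"roll":0},{"grip":25,"dx":0,"dy":0,"dz":-0.48,"roll":0}]'
python3 -m creep '[{"grip":38,"dx":0,"dy":0,"dz":0,"roll":0},{"grip":44,"dx":0,"dy":0,"dz":0,"roll":0},{"grip":50,"dx":0,"dy":0,"dz":0,"roll":0},{"grip":55,"dx":0,"dy":0,"dz":0,"roll":0},{"grip":55,"dx":0,"dy":0,"dz":0,"roll":0}]'
python3 -m creep '[{"grip":55,"dx":0,"dy":0,"dz":0.6,"roll":0},{"grip":55,"dx":0,"dy":0,"dz":1.8,"roll":0},{"grip":60,"dx":0,"dy":0,"dz":3.2,"roll":0},{"grip":60,"dx":0,"dy":0,"dz":4.6,"roll":0},{"grip":60,"dx":0,"dy":0,"dz":5.8,"roll":0}]'
python3 - <<'E'
from h import *
d=shot("side");P=cloud(d)
Q=P[(np.hypot(P[...,0]-.47,P[...,1]-.367)<.04)&(P[...,2]>.02)&(P[...,2]<.1)]
print(len(Q),Q.min(0),Q.max(0))
E
```

```text
clock: 7.48
position: [0.4698, 0.3644, 0.2214]
ee_rot: [-2.223, -2.22, 0.006]
force: [0.4, -0.3, -1.8]
width: 0.386
finger_force: 30.8
clock: 7.82
position: [0.4703, 0.3658, 0.2133]
ee_rot: [2.222, 2.221, 0.002]
force: [0.0, -0.7, -1.2]
width: 0.392
finger_force: 30.8
clock: 8.23
position: [0.47, 0.3659, 0.2127]
ee_rot: [-2.221, -2.221, -0.0]
force: [0.7, 0.1, 0.8]
width: 0.64
finger_force: 0.0
clock: 8.65
position: [0.4698, 0.3658, 0.3598]
ee_rot: [2.221, 2.221, 0.002]
force: [0.5, 0.5, -0.2]
width: 0.701
finger_force: 0.0
805 [0.45377395 0.35008995 0.02002423] [0.48633671 0.38389718 0.07485326]
```

A stands in the tray at (0.470, 0.367). On to B.

```bash
python3 -m creep '[{"grip":60,"dx":0,"dy":-1.3,"dz":0,"roll":0},{"grip":60,"dx":-0.1,"dy":-2.9,"dz":0,"roll":0},{"grip":60,"dx":-0.3,"dy":-4.5,"dz":0,"roll":0},{"grip":60,"dx":-0.5,"dy":-6.1,"dz":0,"roll":0},{"grip":60,"dx":-0.7,"dy":-7.7,"dz":0,"roll":0}]'
python3 -m creep '[{"grip":60,"dx":-0.2,"dy":-1.5,"dz":0,"roll":0},{"grip":60,"dx":-0.4,"dy":-3,"dz":0,"roll":0},{"grip":60,"dx":-0.6,"dy":-4.5,"dz":0,"roll":0},{"grip":60,"dx":-0.7,"dy":-6,"dz":0,"roll":0},{"grip":60,"dx":-0.7,"dy":-6.8,"dz":0,"roll":0}]'
python3 -m creep '[{"grip":60,"dx":0,"dy":0,"dz":-0.6,"roll":0},{"grip":60,"dx":0,"dy":0,"dz":-1.2,"roll":0},{"grip":60,"dx":0,"dy":0,"dz":-1.2,"roll":0}]'
cat > wr.py <<'E'
from h import *
import sys
x,y=map(float,sys.argv[1:3]);o=manip.get_obs();print(o["position"])
P=cloud(shot("wrist"));Q=P[(np.hypot(P[...,0]-x,P[...,1]-y)<.03)&(P[...,2]>.06)&(P[...,2]<.08)]
print(len(Q),(Q.min(0)+Q.max(0))/2,Q.max(0)-Q.min(0))
E
python3 wr.py .435 .003
```

```text
clock: 9.12
position: [0.4517, 0.1717, 0.3576]
ee_rot: [2.221, 2.222, 0.0]
force: [2.2, -0.9, -0.4]
width: 0.702
finger_force: 0.0
clock: 9.53
position: [0.4341, -0.0003, 0.3576]
ee_rot: [2.224, 2.217, -0.002]
force: [0.5, 1.0, 0.8]
width: 0.704
finger_force: 0.0
clock: 9.78
position: [0.4347, 0.0031, 0.3259]
ee_rot: [-2.221, -2.22, 0.003]
force: [0.6, 0.4, 0.1]
width: 0.701
finger_force: 0.0
[0.43469027 0.00305631 0.32587304]
2329 [0.4359238  0.00297445 0.06694964] [0.03308875 0.03412366 0.01368668]
```

```bash
python3 -m creep '[{"grip":60,"dx":0.04,"dy":0,"dz":-1.4,"roll":0},{"grip":60,"dx":0.04,"dy":0,"dz":-2.8,"roll":0},{"grip":60,"dx":0.04,"dy":0,"dz":-4.1,"roll":0},{"grip":50,"dx":0.04,"dy":0,"dz":-4.9,"roll":0},{"grip":42,"dx":0.04,"dy":0,"dz":-4.9,"roll":0}]'
python3 -m creep '[{"grip":39,"dx":0,"dy":0,"dz":0,"roll":0},{"grip":37,"dx":0,"dy":0,"dz":0.02,"roll":0},{"grip":35,"dx":0,"dy":0,"dz":0.04,"roll":0},{"grip":33,"dx":0,"dy":0,"dz":0.06,"roll":0},{"grip":31,"dx":0,"dy":0,"dz":0.1,"roll":0}]' 20
python3 -m creep '[{"grip":25,"dx":0,"dy":0,"dz":0.1,"roll":0},{"grip":25,"dx":0,"dy":0,"dz":1,"roll":0},{"grip":25,"dx":0,"dy":0,"dz":2.5,"roll":0},{"grip":25,"dx":0,"dy":0,"dz":4.1,"roll":0},{"grip":25,"dx":0.4,"dy":0.2,"dz":5.6,"roll":0}]' 30
python3 -m creep '[{"grip":25,"dx":1.2,"dy":0.6,"dz":0.7,"roll":0},{"grip":25,"dx":2.6,"dy":1.4,"dz":0.7,"roll":0},{"grip":25,"dx":4,"dy":2.1,"dz":0.7,"roll":0},{"grip":25,"dx":5.4,"dy":2.9,"dz":0.7,"roll":0},{"grip":25,"dx":6.8,"dy":3.7,"dz":0.7,"roll":0}]'
python3 -m creep '[{"grip":25,"dx":1,"dy":0.6,"dz":0,"roll":0},{"grip":25,"dx":1.38,"dy":0.74,"dz":0,"roll":0},{"grip":25,"dx":1.38,"dy":0.74,"dz":-0.4,"roll":0},{"grip":25,"dx":1.38,"dy":0.74,"dz":-0.8,"roll":0},{"grip":25,"dx":1.38,"dy":0.74,"dz":-0.8,"roll":0}]'
cat > foot.py <<'E'
from h import *
o=manip.get_obs();p=o["position"];print(p,o["force"])
P=cloud(shot("side"));Q=P[(abs(P[...,0]-p[0])<.012)&(P[...,1]>p[1]+.01)&(P[...,1]<p[1]+.023)&(P[...,2]>.11)&(P[...,2]<.2)]
print("foot z",np.percentile(Q[:,2],[0,1,3]),len(Q))
E
python3 foot.py
```

```text
clock: 10.25
position: [0.4357, 0.0038, 0.2027]
ee_rot: [-2.219, -2.221, 0.004]
force: [0.0, 0.7, -0.2]
width: 0.492
finger_force: 0.0
clock: 10.67
position: [0.4362, 0.0034, 0.2083]
ee_rot: [2.221, 2.221, 0.002]
force: [-0.4, 0.2, -1.1]
width: 0.393
finger_force: 20.0
clock: 11.08
position: [0.4446, 0.0077, 0.3499]
ee_rot: [-2.222, -2.22, 0.002]
force: [0.1, 0.1, -1.8]
width: 0.388
finger_force: 31.0
clock: 11.5
position: [0.6165, 0.1015, 0.3658]
ee_rot: [2.221, 2.221, 0.001]
force: [0.2, 0.2, -1.4]
width: 0.39
finger_force: 31.1
clock: 11.92
position: [0.649, 0.1185, 0.3428]
ee_rot: [-2.221, -2.22, 0.005]
force: [-0.5, -0.6, -1.3]
width: 0.387
finger_force: 31.1
[0.64900727 0.11850073 0.34281077] [-0.52960021 -0.56078241 -1.26012002]
foot z [0.13403138 0.13543702 0.13760129] 371
```

```bash
python3 -m creep '[{"grip":25,"dx":0.04,"dy":0,"dz":-0.4,"roll":0},{"grip":25,"dx":0.04,"dy":0,"dz":-0.8,"roll":0},{"grip":25,"dx":0.04,"dy":0,"dz":-1.1,"roll":0},{"grip":25,"dx":0.04,"dy":0,"dz":-1.2,"roll":0},{"grip":25,"dx":0.04,"dy":0,"dz":-1.25,"roll":0}]'
python3 -m creep '[{"grip":25,"dx":0,"dy":0,"dz":0,"roll":0},{"grip":25,"dx":0,"dy":0,"dz":0,"roll":0}]'
python3 - <<'E'
from h import *
o=manip.get_obs();print(o["position"],o["force"])
P=cloud(shot("side"));A=P[225:285,225:290].reshape(-1,3)
Q=A[(A[:,1]>.14)&(A[:,2]>.07)&(A[:,2]<.115)&(abs(A[:,0]-.65)<.04)];print("pan z",np.median(Q[:,2]))
Q=A[(abs(A[:,0]-.65)<.012)&(A[:,1]>.13)&(A[:,1]<.142)&(A[:,2]>.107)&(A[:,2]<.2)];print("foot",np.percentile(Q[:,2],[0,1,3]))
E
```

```text
clock: 12.38
position: [0.6508, 0.119, 0.313]
ee_rot: [-2.221, -2.221, 0.001]
force: [-1.3, -0.5, -0.3]
width: 0.392
finger_force: 31.4
clock: 12.55
position: [0.651, 0.119, 0.314]
ee_rot: [2.221, 2.221, 0.0]
force: [-0.4, -0.4, -0.1]
width: 0.388
finger_force: 31.4
[0.6509505  0.11900782 0.31398039] [-0.41053656 -0.43416586 -0.07024252]
pan z 0.10568403385337877
foot [0.10733394 0.10757489 0.10885604]
```

```bash
python3 -m creep '[{"grip":38,"dx":0,"dy":0,"dz":0,"roll":0},{"grip":46,"dx":0,"dy":0,"dz":0,"roll":0},{"grip":55,"dx":0,"dy":0,"dz":0,"roll":0},{"grip":60,"dx":0,"dy":0,"dz":0,"roll":0},{"grip":60,"dx":0,"dy":0,"dz":0,"roll":0}]'
python3 -m creep '[{"grip":60,"dx":0,"dy":0,"dz":0,"roll":0},{"grip":60,"dx":0,"dy":0,"dz":0,"roll":0},{"grip":60,"dx":0,"dy":0,"dz":0,"roll":0},{"grip":60,"dx":0,"dy":0,"dz":0,"roll":0},{"grip":60,"dx":0,"dy":0,"dz":0,"roll":0}]'
python3 -m creep '[{"grip":60,"dx":0,"dy":0,"dz":0,"roll":0},{"grip":60,"dx":0,"dy":0,"dz":0,"roll":0},{"grip":60,"dx":0,"dy":0,"dz":0,"roll":0},{"grip":60,"dx":0,"dy":0,"dz":0,"roll":0},{"grip":60,"dx":0,"dy":0,"dz":0,"roll":0}]'
python3 bal.py pics/s4.png
python3 -m creep '[{"grip":60,"dx":0,"dy":0,"dz":0,"roll":0},{"grip":60,"dx":0,"dy":0,"dz":0,"roll":0},{"grip":60,"dx":0,"dy":0,"dz":0,"roll":0}]' >/dev/null
python3 bal.py pics/s5.png
```

```text
clock: 13.02
position: [0.6509, 0.1191, 0.3137]
ee_rot: [-2.221, -2.221, -0.0]
force: [0.5, -0.4, -0.7]
width: 0.706
finger_force: 0.0
clock: 13.43
position: [0.6509, 0.119, 0.3137]
ee_rot: [-2.221, -2.221, 0.0]
force: [-0.1, -0.2, -0.6]
width: 0.703
finger_force: 0.0
clock: 13.85
position: [0.6509, 0.119, 0.3137]
ee_rot: [-2.221, -2.221, 0.0]
force: [-0.1, 0.2, -0.2]
width: 0.698
finger_force: 0.0
13.85 [0.65088142 0.119043   0.31366858] [-0.09152596  0.19415812 -0.17918453]
pan z 0.10565825389352504 174
cart x mid 0.6497893754354942 y front 0.139206762421358 ->mid 0.12220676242135799
14.15 [0.65089778 0.11900542 0.31366343] [ 1.57563303  0.63350888 -0.67032152]
pan z 0.1057097971810812 176
cart x mid 0.6498243422058078 y front 0.1385616497179991 ->mid 0.12156164971799911
```

View pics/s5.png

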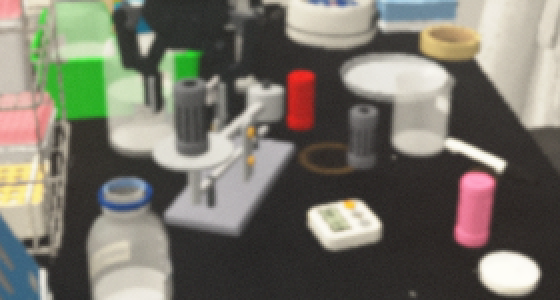

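B stands on the pan at crop (190,118) and the pan stays up (z 0.1057, full up), so B is light and goes in the round dish, at about (0.482, -0.375).

```bash
python3 -m creep '[{"grip":50,"dx":0,"dy":0.05,"dz":0,"roll":0},{"grip":42,"dx":0,"dy":0.05,"dz":-0.05,"roll":0},{"grip":42,"dx":0,"dy":0.05,"dz":-0.05,"roll":0}]' 20
python3 -m creep '[{"grip":39,"dx":0,"dy":0,"dz":0,"roll":0},{"grip":37,"dx":0,"dy":0,"dz":0.02,"roll":0},{"grip":35,"dx":0,"dy":0,"dz":0.04,"roll":0},{"grip":33,"dx":0,"dy":0,"dz":0.06,"roll":0},{"grip":31,"dx":0,"dy":0,"dz":0.1,"roll":0}]' 20
python3 -m creep '[{"grip":25,"dx":0,"dy":0,"dz":0.3,"roll":0},{"grip":25,"dx":0,"dy":0,"dz":1.3,"roll":0},{"grip":25,"dx":-0.5,"dy":0,"dz":2.4,"roll":0},{"grip":25,"dx":-1.8,"dy":0,"dz":2.8,"roll":0},{"grip":25,"dx":-3.2,"dy":-0.2,"dz":2.8,"roll":0}]' 30
python3 -m creep '[{"grip":25,"dx":-1.2,"dy":-0.8,"dz":0,"roll":0},{"grip":25,"dx":-2.3,"dy":-1.9,"dz":0,"roll":0},{"grip":25,"dx":-3.1,"dy":-3.2,"dz":0,"roll":0},{"grip":25,"dx":-3.5,"dy":-4.7,"dz":0,"roll":0},{"grip":25,"dx":-3.56,"dy":-6.3,"dz":0,"roll":0}]'
python3 -m creep '[{"grip":25,"dx":0,"dy":-1.6,"dz":0,"roll":0},{"grip":25,"dx":0,"dy":-3.2,"dz":0,"roll":0},{"grip":25,"dx":0,"dy":-4.8,"dz":0,"roll":0},{"grip":25,"dx":0,"dy":-6.4,"dz":0,"roll":0},{"grip":25,"dx":0,"dy":-8,"dz":0,"roll":0}]'
```

```text
clock: 14.45
position: [0.6508, 0.1204, 0.3122]
ee_rot: [-2.221, -2.221, 0.0]
force: [-0.2, -0.0, -0.6]
width: 0.497
finger_force: 0.0
clock: 14.87
position: [0.6509, 0.1202, 0.3149]
ee_rot: [-2.221, -2.221, 0.0]
force: [-0.0, -0.2, -0.3]
width: 0.393
finger_force: 20.0
clock: 15.28
position: [0.5702, 0.1158, 0.3873]
ee_rot: [2.22, 2.221, 0.006]
force: [1.5, 1.0, -2.1]
width: 0.388
finger_force: 31.0
clock: 15.7
position: [0.4802, -0.0429, 0.386]
ee_rot: [2.219, 2.223, 0.0]
force: [1.2, -0.5, -0.5]
width: 0.391
finger_force: 31.0
clock: 16.12
position: [0.4814, -0.2444, 0.3857]
ee_rot: [2.221, 2.221, 0.0]
force: [1.4, 1.1, -1.1]
width: 0.389
finger_force: 31.0
```

```bash
python3 -m creep '[{"grip":25,"dx":0,"dy":-1.6,"dz":0,"roll":0},{"grip":25,"dx":0,"dy":-3.2,"dz":0,"roll":0},{"grip":25,"dx":0,"dy":-4.5,"dz":0,"roll":0},{"grip":25,"dx":0,"dy":-5.3,"dz":0,"roll":0},{"grip":25,"dx":0,"dy":-5.3,"dz":0,"roll":0}]'
python3 -m creep '[{"grip":25,"dx":0,"dy":0,"dz":0,"roll":0},{"grip":25,"dx":0,"dy":0,"dz":0,"roll":0}]' >/dev/null
python3 - <<'E'
from h import *
o=manip.get_obs();p=o["position"];print(p,o["force"])
for n in("side","scene"):
    P=cloud(shot(n));Q=P[(P[...,2]>.009)&(P[...,2]<.017)&(np.hypot(P[...,0]-.482,P[...,1]+.345)<.1)]
    if len(Q):print(n,"dish",len(Q),(np.percentile(Q,1,0)+np.percentile(Q,99,0))/2,np.ptp(Q,0),cv2.minEnclosingCircle(Q[:,:2].astype(np.float32)))
    Q=P[(np.hypot(P[...,0]-p[0],P[...,1]-p[1])<.022)&(P[...,2]>.12)&(P[...,2]<.22)];print("foot",len(Q),np.percentile(Q[:,2],[0,1,3]),(Q.min(0)+Q.max(0))/2)
E
```

```text
clock: 16.53
position: [0.4804, -0.379, 0.3849]
ee_rot: [2.226, 2.215, -0.003]
force: [-1.1, 0.1, -1.1]
width: 0.39
finger_force: 31.0
[ 0.48207961 -0.37398769  0.38526755] [ 0.04445092  0.13230094 -0.16136467]
side dish 152 [ 0.48550131 -0.34442977  0.0125364 ] [0.14685745 0.16463458 0.00753244] ((0.4838661551475525, -0.3456164002418518), 0.0830276608467102)
foot 174 [0.17803961 0.17843967 0.1801884 ] [ 0.48234265 -0.36568614  0.19901537]
scene dish 515 [ 0.48298211 -0.34585446  0.01281578] [0.15615736 0.15466364 0.00788838] ((0.48339909315109253, -0.3461860120296478), 0.07834795862436295)
foot 245 [0.17761805 0.17796229 0.1793577 ] [ 0.48146601 -0.37986829  0.19865837]
```

```bash
python3 -m creep '[{"grip":25,"dx":0,"dy":0,"dz":-1.4,"roll":0},{"grip":25,"dx":0,"dy":0,"dz":-2.8,"roll":0},{"grip":25,"dx":0,"dy":0,"dz":-4.2,"roll":0},{"grip":25,"dx":0,"dy":0,"dz":-5.5,"roll":0},{"grip":25,"dx":0,"dy":0,"dz":-6.3,"roll":0}]'
python3 -m creep '[{"grip":25,"dx":0,"dy":0,"dz":-0.3,"roll":0},{"grip":25,"dx":0,"dy":0,"dz":-0.55,"roll":0},{"grip":25,"dx":0,"dy":0,"dz":-0.65,"roll":0},{"grip":25,"dx":0,"dy":0,"dz":-0.65,"roll":0}]'
python3 -m creep '[{"grip":38,"dx":0,"dy":0,"dz":0,"roll":0},{"grip":44,"dx":0,"dy":0,"dz":0,"roll":0},{"grip":50,"dx":0,"dy":0,"dz":0,"roll":0},{"grip":55,"dx":0,"dy":0,"dz":0,"roll":0},{"grip":55,"dx":0,"dy":0,"dz":0,"roll":0}]'
python3 -m creep '[{"grip":55,"dx":0,"dy":0,"dz":0.6,"roll":0},{"grip":55,"dx":0,"dy":0,"dz":1.8,"roll":0},{"grip":60,"dx":0,"dy":0,"dz":3.2,"roll":0},{"grip":60,"dx":0,"dy":0,"dz":4.6,"roll":0},{"grip":60,"dx":0,"dy":0,"dz":6,"roll":0}]'
python3 - <<'E'
from h import *
P=cloud(shot("scene"));Q=P[(np.hypot(P[...,0]-.482,P[...,1]+.375)<.03)&(P[...,2]>.02)&(P[...,2]<.1)];print(len(Q),Q.min(0),Q.max(0),manip.get_obs()["position"])
E
```

```text
clock: 17.22
position: [0.4817, -0.3735, 0.2247]
ee_rot: [-2.218, -2.221, 0.0]
force: [0.1, -0.1, -0.6]
width: 0.39
finger_force: 31.1
clock: 17.55
position: [0.4822, -0.3747, 0.212]
ee_rot: [2.22, 2.221, 0.0]
force: [-0.3, -0.1, -0.7]
width: 0.392
finger_force: 31.1
clock: 17.97
position: [0.4819, -0.3747, 0.2115]
ee_rot: [2.221, 2.221, 0.0]
force: [0.5, 0.5, -0.2]
width: 0.648
finger_force: 0.0
clock: 18.38
position: [0.4817, -0.3746, 0.363]
ee_rot: [-2.221, -2.221, -0.0]
force: [0.2, -0.6, 0.7]
width: 0.699
finger_force: 0.0
450 [ 0.46668559 -0.3945995   0.02065483] [ 0.50009514 -0.36140384  0.07826546] [ 0.48235148 -0.3750421   0.36960907]
```

B stands in the dish. On to C (the beaker is about 48 mm away, diagonally from it).

```bash
python3 -m creep '[{"grip":60,"dx":0.1,"dy":1.4,"dz":0,"roll":0},{"grip":60,"dx":0.2,"dy":3,"dz":0,"roll":0},{"grip":60,"dx":0.3,"dy":4.6,"dz":0,"roll":0},{"grip":60,"dx":0.4,"dy":6.2,"dz":0,"roll":0},{"grip":60,"dx":0.5,"dy":7.8,"dz":0,"roll":0}]'
python3 -m creep '[{"grip":60,"dx":0.1,"dy":1.4,"dz":0,"roll":0},{"grip":60,"dx":0.2,"dy":2.8,"dz":-0.3,"roll":0},{"grip":60,"dx":0.2,"dy":4.04,"dz":-1,"roll":0},{"grip":60,"dx":0.2,"dy":4.04,"dz":-1,"roll":0},{"grip":60,"dx":0.2,"dy":4.04,"dz":-1,"roll":0}]'
python3 wr.py .4995 -.079
python3 - <<'E'
from h import *
P=cloud(shot("wrist"));Q=P[(np.hypot(P[...,0]-.435,P[...,1]+.14)<.05)&(P[...,2]>.075)&(P[...,2]<.1)];print("beaker",len(Q),Q.min(0),Q.max(0))
E
```

```text
clock: 18.85
position: [0.494, -0.178, 0.3614]
ee_rot: [2.222, 2.221, 0.0]
force: [0.5, 0.4, 0.4]
width: 0.703
finger_force: 0.0
clock: 19.27
position: [0.4994, -0.0773, 0.3358]
ee_rot: [-2.217, -2.224, 0.001]
force: [0.1, -0.2, -0.5]
width: 0.703
finger_force: 0.0
[ 0.49943017 -0.07729681  0.3357612 ]
2120 [ 0.5016919  -0.08372626  0.06670466] [0.03333313 0.03373936 0.01340385]
beaker 2165 [ 0.39842972 -0.18279762  0.07501153] [ 0.47300168 -0.10629659  0.09467845]
```

```bash
python3 -m creep '[{"grip":56,"dx":0.05,"dy":-0.1,"dz":-0.8,"roll":0},{"grip":56,"dx":0.05,"dy":-0.1,"dz":-2.2,"roll":0},{"grip":56,"dx":0.05,"dy":-0.1,"dz":-3.6,"roll":0},{"grip":56,"dx":0.05,"dy":-0.1,"dz":-4.8,"roll":0},{"grip":50,"dx":0.05,"dy":-0.1,"dz":-5.2,"roll":0}]'
python3 -m creep '[{"grip":42,"dx":0,"dy":0,"dz":0,"roll":0},{"grip":42,"dx":0,"dy":0,"dz":0,"roll":0}]' 20
python3 -m creep '[{"grip":39,"dx":0,"dy":0,"dz":0,"roll":0},{"grip":37,"dx":0,"dy":0,"dz":0.02,"roll":0},{"grip":35,"dx":0,"dy":0,"dz":0.04,"roll":0},{"grip":33,"dx":0,"dy":0,"dz":0.06,"roll":0},{"grip":31,"dx":0,"dy":0,"dz":0.1,"roll":0}]' 20
python3 -m creep '[{"grip":25,"dx":0,"dy":0,"dz":0.1,"roll":0},{"grip":25,"dx":0,"dy":0,"dz":1,"roll":0},{"grip":25,"dx":0,"dy":0,"dz":2.5,"roll":0},{"grip":25,"dx":0,"dy":0,"dz":4.1,"roll":0},{"grip":25,"dx":0,"dy":0.2,"dz":5.6,"roll":0}]' 30
```

```text
clock: 19.78
position: [0.5, -0.0823, 0.2031]
ee_rot: [-2.222, -2.218, 0.004]
force: [-0.1, 0.5, -0.6]
width: 0.588
finger_force: 0.0
clock: 19.95
position: [0.5009, -0.0818, 0.2071]
ee_rot: [2.222, 2.22, 0.0]
force: [-0.9, 0.3, -0.5]
width: 0.492
finger_force: 0.0
clock: 20.37
position: [0.5007, -0.0812, 0.2091]
ee_rot: [2.221, 2.221, 0.0]
force: [-0.1, -0.7, -1.1]
width: 0.393
finger_force: 20.1
clock: 20.78
position: [0.5002, -0.0768, 0.3508]
ee_rot: [-2.222, -2.22, 0.001]
force: [0.8, -1.3, -1.1]
width: 0.387
finger_force: 31.2
```

```bash
python3 -m creep '[{"grip":25,"dx":0,"dy":1.2,"dz":0.7,"roll":0},{"grip":25,"dx":0,"dy":2.7,"dz":0.7,"roll":0},{"grip":25,"dx":0.2,"dy":4.2,"dz":0.7,"roll":0},{"grip":25,"dx":0.6,"dy":5.7,"dz":0.7,"roll":0},{"grip":25,"dx":1.6,"dy":6.9,"dz":0.7,"roll":0}]'
python3 -m creep '[{"grip":25,"dx":1.3,"dy":0.7,"dz":0,"roll":0},{"grip":25,"dx":2.7,"dy":0.9,"dz":0,"roll":0},{"grip":25,"dx":3.9,"dy":0.9,"dz":0,"roll":0},{"grip":25,"dx":4.38,"dy":0.9,"dz":-0.4,"roll":0},{"grip":25,"dx":4.38,"dy":0.9,"dz":-0.8,"roll":0}]'
python3 -m creep '[{"grip":25,"dx":0,"dy":0,"dz":0,"roll":0},{"grip":25,"dx":0,"dy":0,"dz":0,"roll":0}]'
python3 foot.py
```

```text
clock: 21.2
position: [0.5393, 0.0994, 0.367]
ee_rot: [-2.218, -2.223, 0.0]
force: [-0.2, -1.3, -1.9]
width: 0.389
finger_force: 31.4
clock: 21.62
position: [0.6517, 0.1185, 0.3452]
ee_rot: [2.222, 2.22, 0.0]
force: [-0.9, -0.2, -2.4]
width: 0.392
finger_force: 31.4
clock: 21.78
position: [0.6496, 0.1188, 0.346]
ee_rot: [-2.221, -2.221, 0.002]
force: [-0.0, 1.1, -1.9]
width: 0.391
finger_force: 31.4
[0.64957098 0.11883614 0.34598721] [-0.02552847  1.11747354 -1.93103415]
foot z [0.13742942 0.1382219  0.13928356] 330
```

```bash
python3 -m creep '[{"grip":25,"dx":0.02,"dy":0,"dz":-0.4,"roll":0},{"grip":25,"dx":0.02,"dy":0,"dz":-0.8,"roll":0},{"grip":25,"dx":0.02,"dy":0,"dz":-1.1,"roll":0},{"grip":25,"dx":0.02,"dy":0,"dz":-1.25,"roll":0},{"grip":25,"dx":0.02,"dy":0,"dz":-1.33,"roll":0}]'
python3 -m creep '[{"grip":25,"dx":0,"dy":0,"dz":0,"roll":0},{"grip":25,"dx":0,"dy":0,"dz":0,"roll":0}]'
python3 -m creep '[{"grip":38,"dx":0,"dy":0,"dz":0,"roll":0},{"grip":46,"dx":0,"dy":0,"dz":0,"roll":0},{"grip":55,"dx":0,"dy":0,"dz":0,"roll":0},{"grip":60,"dx":0,"dy":0,"dz":0,"roll":0},{"grip":60,"dx":0,"dy":0,"dz":0,"roll":0}]'
python3 -m creep '[{"grip":60,"dx":0,"dy":0,"dz":0,"roll":0},{"grip":60,"dx":0,"dy":0,"dz":0,"roll":0},{"grip":60,"dx":0,"dy":0,"dz":0,"roll":0},{"grip":60,"dx":0,"dy":0,"dz":0,"roll":0},{"grip":60,"dx":0,"dy":0,"dz":0,"roll":0}]'
python3 -m creep '[{"grip":60,"dx":0,"dy":0,"dz":0,"roll":0},{"grip":60,"dx":0,"dy":0,"dz":0,"roll":0},{"grip":60,"dx":0,"dy":0,"dz":0,"roll":0},{"grip":60,"dx":0,"dy":0,"dz":0,"roll":0},{"grip":60,"dx":0,"dy":0,"dz":0,"roll":0}]' >/dev/null
python3 bal.py pics/s6.png
python3 -m creep '[{"grip":60,"dx":0,"dy":0,"dz":0,"roll":0},{"grip":60,"dx":0,"dy":0,"dz":0,"roll":0},{"grip":60,"dx":0,"dy":0,"dz":0,"roll":0}]' >/dev/null
python3 bal.py pics/s7.png
```

```text
clock: 22.25
position: [0.6505, 0.1188, 0.3121]
ee_rot: [-2.221, -2.221, 0.001]
force: [-1.1, 0.1, 0.3]
width: 0.386
finger_force: 31.6
clock: 22.42
position: [0.6507, 0.1188, 0.3131]
ee_rot: [2.221, 2.221, 0.0]
force: [-1.6, 0.0, -0.4]
width: 0.387
finger_force: 31.6
clock: 22.83
position: [0.6507, 0.1188, 0.3131]
ee_rot: [2.221, 2.221, 0.0]
force: [0.7, -0.0, -0.4]
width: 0.704
finger_force: 0.0
clock: 23.25
position: [0.6506, 0.1188, 0.3129]
ee_rot: [-2.221, -2.221, 0.0]
force: [0.3, -0.2, -0.4]
width: 0.703
finger_force: 0.0
23.6667 [0.65065235 0.11879601 0.31293178] [-0.6040078 -0.4391107 -0.472756 ]
pan z 0.0793278845478117 174
cart x mid 0.6488095591819121 y front 0.13585830843617153 ->mid 0.11885830843617153
23.9667 [0.6506457  0.11879272 0.31290731] [-0.25800598  0.0953757  -0.31163339]
pan z 0.07944737671723312 179
cart x mid 0.649163703676238 y front 0.13612203965932235 ->mid 0.11912203965932235
```

View pics/s7.png

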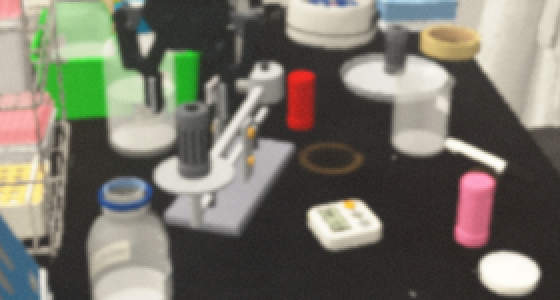

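C is at crop (195,140) with the pan fully down (z 0.0795), so it is heavy and goes in the square tray. B is upright in the dish at (396,50).

```bash
python3 -m creep '[{"grip":60,"dx":0,"dy":0,"dz":-0.3,"roll":0},{"grip":55,"dx":0,"dy":0,"dz":-0.7,"roll":0},{"grip":48,"dx":0,"dy":0,"dz":-1,"roll":0},{"grip":44,"dx":0,"dy":0,"dz":-1,"roll":0},{"grip":42,"dx":0,"dy":0,"dz":-1,"roll":0}]' 20
python3 -m creep '[{"grip":39,"dx":0,"dy":0,"dz":0,"roll":0},{"grip":37,"dx":0,"dy":0,"dz":0.02,"roll":0},{"grip":35,"dx":0,"dy":0,"dz":0.04,"roll":0},{"grip":33,"dx":0,"dy":0,"dz":0.06,"roll":0},{"grip":31,"dx":0,"dy":0,"dz":0.1,"roll":0}]' 20
python3 -m creep '[{"grip":25,"dx":0,"dy":0,"dz":0.3,"roll":0},{"grip":25,"dx":0,"dy":0,"dz":1.2,"roll":0},{"grip":25,"dx":-0.5,"dy":0,"dz":2.5,"roll":0},{"grip":25,"dx":-1.6,"dy":0,"dz":3.3,"roll":0},{"grip":25,"dx":-2.9,"dy":0.3,"dz":3.3,"roll":0}]' 30
python3 -m creep '[{"grip":25,"dx":-1.2,"dy":1,"dz":0,"roll":0},{"grip":25,"dx":-2.2,"dy":2.3,"dz":0,"roll":0},{"grip":25,"dx":-3.1,"dy":3.6,"dz":0,"roll":0},{"grip":25,"dx":-3.7,"dy":5,"dz":0,"roll":0},{"grip":25,"dx":-3.85,"dy":6.2,"dz":0,"roll":0}]'
python3 -m creep '[{"grip":25,"dx":0,"dy":0.62,"dz":0,"roll":0},{"grip":25,"dx":0,"dy":0.62,"dz":0,"roll":0},{"grip":25,"dx":0,"dy":0.62,"dz":0,"roll":0},{"grip":25,"dx":0,"dy":0.62,"dz":0,"roll":0}]'
python3 foot.py
```

```text
clock: 24.43
position: [0.6505, 0.1188, 0.2872]
ee_rot: [-2.221, -2.221, 0.002]
force: [0.1, -0.3, -0.5]
width: 0.491
finger_force: 0.0
clock: 24.85
position: [0.6507, 0.1188, 0.2906]
ee_rot: [2.221, 2.221, 0.0]
force: [-0.2, 1.2, 0.4]
width: 0.392
finger_force: 19.9
clock: 25.27
position: [0.5782, 0.1249, 0.3768]
ee_rot: [2.221, 2.216, 0.007]
force: [1.7, 0.7, -1.7]
width: 0.388
finger_force: 31.0
clock: 25.68
position: [0.4795, 0.2837, 0.3739]
ee_rot: [-2.219, -2.223, -0.0]
force: [-0.5, 0.5, -1.9]
width: 0.387
finger_force: 31.0
clock: 26.02
position: [0.4821, 0.2961, 0.3732]
ee_rot: [2.222, 2.22, -0.0]
force: [0.1, -1.2, -1.3]
width: 0.386
finger_force: 31.0
[0.48205403 0.29612575 0.37320949] [ 0.06017904 -1.17021408 -1.32797155]
foot z [0.16357157 0.1639734  0.16489432] 316
```

```bash
python3 -m creep '[{"grip":25,"dx":0,"dy":0,"dz":-1.2,"roll":0},{"grip":25,"dx":0,"dy":0,"dz":-2.6,"roll":0},{"grip":25,"dx":0,"dy":0,"dz":-4,"roll":0},{"grip":25,"dx":0,"dy":0,"dz":-5.2,"roll":0},{"grip":25,"dx":0,"dy":0,"dz":-5.8,"roll":0}]'
python3 -m creep '[{"grip":25,"dx":0,"dy":0,"dz":-0.3,"roll":0},{"grip":25,"dx":0,"dy":0,"dz":-0.5,"roll":0},{"grip":25,"dx":0,"dy":0,"dz":-0.58,"roll":0},{"grip":25,"dx":0,"dy":0,"dz":-0.58,"roll":0}]'
python3 -m creep '[{"grip":38,"dx":0,"dy":0,"dz":0,"roll":0},{"grip":44,"dx":0,"dy":0,"dz":0,"roll":0},{"grip":50,"dx":0,"dy":0,"dz":0,"roll":0},{"grip":55,"dx":0,"dy":0,"dz":0,"roll":0},{"grip":55,"dx":0,"dy":0,"dz":0,"roll":0}]'
python3 -m creep '[{"grip":55,"dx":0,"dy":0,"dz":0.6,"roll":0},{"grip":55,"dx":0,"dy":0,"dz":1.8,"roll":0},{"grip":60,"dx":0,"dy":0,"dz":3.2,"roll":0},{"grip":60,"dx":0,"dy":0,"dz":4.6,"roll":0},{"grip":60,"dx":0,"dy":0,"dz":6,"roll":0}]'
python3 -m creep '[{"grip":60,"dx":0,"dy":-1,"dz":1,"roll":0},{"grip":60,"dx":0,"dy":-2.2,"dz":1.5,"roll":0},{"grip":60,"dx":0,"dy":-3.4,"dz":1.5,"roll":0},{"grip":60,"dx":0,"dy":-4,"dz":1.5,"roll":0},{"grip":60,"dx":0,"dy":-4,"dz":1.5,"roll":0}]'
python3 - <<'E'
from h import *
for n in("scene","side"):
    d=shot(n);P=cloud(d)
    for k,x,y in(("A",.47,.367),("C",.482,.297),("B",.482,-.375),("beaker",.435,-.14),("bottle",.669,.262),("timer",.501,.073)):
        Q=P[(np.hypot(P[...,0]-x,P[...,1]-y)<(.034 if len(k)<2 else .05))&(P[...,2]>(.02 if k!="timer" else .012))&(P[...,2]<.16)]
        if len(Q):print(n,k,len(Q),((np.percentile(Q,1,0)+np.percentile(Q,99,0))/2).round(3),Q.max(0).round(3)[2])
    if n=="scene":cv2.imwrite("pics/end.png",d["image"][:,:,::-1])
E
```

```text
clock: 26.48
position: [0.4816, 0.2955, 0.2249]
ee_rot: [-2.222, -2.22, 0.005]
force: [-0.2, -0.2, -1.7]
width: 0.388
finger_force: 31.0
clock: 26.82
position: [0.4822, 0.2967, 0.2141]
ee_rot: [2.222, 2.221, 0.001]
force: [-0.0, -1.2, -1.0]
width: 0.391
finger_force: 31.0
clock: 27.23
position: [0.4819, 0.2968, 0.2137]
ee_rot: [2.221, 2.221, 0.001]
force: [0.2, -0.3, -0.5]
width: 0.647
finger_force: 0.0
clock: 27.65
position: [0.4816, 0.2966, 0.3653]
ee_rot: [-2.221, -2.221, 0.0]
force: [0.2, 0.6, 0.5]
width: 0.703
finger_force: 0.0
clock: 28.07
position: [0.4822, 0.1935, 0.4015]
ee_rot: [2.225, 2.216, -0.001]
force: [0.3, -0.5, 0.6]
width: 0.7
finger_force: 0.0
scene A 260 [0.469 0.361 0.049] 0.078
scene C 267 [0.481 0.291 0.049] 0.079
scene B 455 [ 0.483 -0.379  0.049] 0.078
scene beaker 1350 [ 0.435 -0.144  0.057] 0.096
scene bottle 981 [0.666 0.244 0.081] 0.142
scene timer 503 [0.501 0.07  0.017] 0.023
side A 807 [0.47  0.368 0.047] 0.075
side C 560 [0.481 0.298 0.05 ] 0.075
side B 130 [ 0.488 -0.371  0.048] 0.075
side beaker 946 [ 0.435 -0.144  0.057] 0.094
side bottle 2519 [0.667 0.266 0.079] 0.139
side timer 508 [0.501 0.075 0.016] 0.021
```

View pics/end.png

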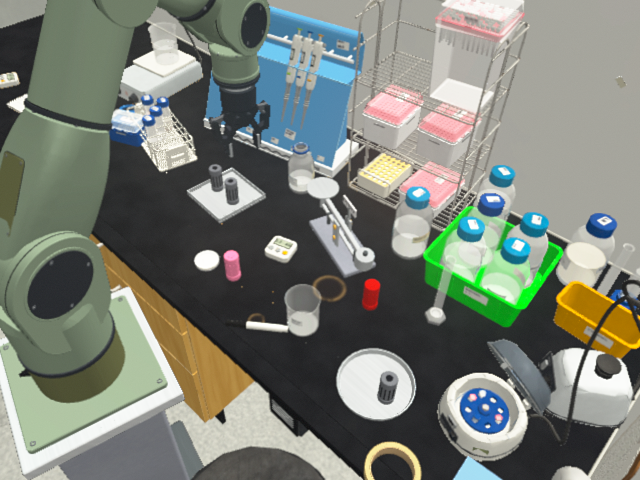

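The final view shows two cartridges upright in the square tray, at (215,180) and (232,190), and one upright in the dish at (388,387). The beaker, timer, bottle and measuring cylinder have not moved, and the gripper is clear.

```bash
python3 -c "
from plant import manip
print(manip.finish_job())"
```

```text
the job is handed in; nothing more can be done
None
```

All three cartridges were weighed and placed upright: the two heavy ones in the square tray and the light one in the round dish. The bystanders were undisturbed, and I handed the job in at about 28 s on the robot clock; the hand-in gave no verdict.

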